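# Wedge the rotor cradle off its rest screws

### The job

I need to reset the two brass rest screws under the front edge of the hinged rotor cradle. Pick up the levelling wedge by its orange grip, set it flat on the grey base plate in front of the cradle and push it squarely, nose first, under the middle of the cradle's front edge until the edge has just lifted off the screws, by about 3 mm (the edge then stands over the red band on the ramp). Finish while still gripping the wedge there, so that the wedge alone carries the edge; the rotor stays lying in its vee supports and everything else on the bench stays where it is.

Things in the scene. Friction and masses are not known exactly. Their poses are not given: they have to be found in the camera images.
- jig: Fixture fixed to the bench: grey base plate 200 x 140 x 10 mm. Origin on the bench surface; +x from the open front apron to the hinge, z up. Plate: x -115 to 85, y -70 to 70 mm, flat top at z = 10. Two brass rest screws at x = -8, y = +-48, heads 14 mm across, tops at z = 22. Hinge cheeks at x = 70, y = +-64, up to z = 38. The apron in front of x = -20 is free
- cradle_plate: Aluminium plate 90 x 116 x 10 mm, hinged at its rear edge. Origin on the hinge axis (fixture x = 70, z = 27 mm). At rest its underside is at fixture z = 22, front edge at x = -20: a 12 mm gap over the base plate, 82 mm wide between the screws. Swings up freely to 0.25 rad, falls back by weight (2 to 4 N at the front edge); pushing the wedge in takes about 5 to 15 N
- lip (a point): Middle of the lower front edge of the cradle plate: at rest x = -20, y = 0, z = 22 mm in the fixture frame. Its rise above 22 mm is the lift
- wedge: Loose levelling wedge, 0.18 kg, 100 mm long. Origin: centre of flat underside, +x to the thin nose. Steel ramp 36 mm wide, from x = 50 mm (5 mm high) evenly up 19 in 70 to x = -20 (24 high); behind it the orange grip, x -50 to -20, 24 wide, 46 high. Red band 32 to 44 mm behind the nose. On the base plate the ramp meets the edge with the nose 26 mm past it; each 10 mm more lifts 2.7 mm
- wedge_nose (a point): Middle of the lower edge of the wedge's nose (wedge x = +50, y = 0, z = 0 mm)
- wedge_grip (a point): Point on the centre line of the orange grip (wedge x = -35, y = 0, z = 30 mm). The bench between it and the fixture is clear; the balancing machine at the left of the bench, beyond y = 0.2 m, is solid and about 0.3 m high (its screen higher, at the back): pass over it at 0.4 m
- rotor: Red finned rotor, 28 mm across and 20 mm wide, on a 60 mm long shaft lying across (along y) in two vee supports on the cradle plate, top 65 mm above the bench; loose. Origin under its drum, at x = 20, y = 0, z = 36 mm in the fixture frame. Leave it lying there
- screwdriver: Screwdriver with red handle, 197 mm, lying loose at the front left; leave alone
- marker: Marker pen, 129 mm, lying loose at the right; leave alone
Not all that is in view belongs to the job. Leave any green look-alike of the wedge alone.

How it is judged:
By the outcome, as a careful person would: the job done as asked, in the order asked, and still so for the second after the job is handed in, while the arm keeps its last pose, push and grip.
It also fails if it takes over 48 s, if anything falls off the work surface, if the arm or the gripper's body presses on something with over 40 N, if the wrist force passes 120 N, or if a joint passes its speed limit or range.

### The arm

A 6-joint arm with a two-finger parallel gripper is mounted at the origin on a cart in front of the work surface, level with it; the furniture and walls round the work are solid. World frame = base frame: x ahead of the robot, y to its left, z up, the work surface at z = 0. Lengths are in m, angles in degrees, forces in N, time in s.
With the tool pointing down it reaches from about 0.4 to 0.825 m from the base axis. Payload 7 kg.
Tool frame: the origin (TCP) lies at the very end of the fingers, on their centre line; the grasp point (between the pads) lies 19 mm behind it; z points along the fingers, y is the direction in which the jaws open and shut (so a half turn about z gives the same grasp; the last joint's range is limited). The gripper opens to 88 mm and grips with 3 to 60 N. Pads are 19 mm wide; open, the fingers measure 130 mm over their backs; the gripper's body (78 mm by 193 mm) begins 47 mm behind the grasp point.
Start: joints at [16.507, 20.546, 0.682, 0, -70.136, -16.507], TCP at [0.675, -0, 0.227] pointing down, gripper open.
Joint ranges: [-176.03, 176.03], [-82.01, 121.73], [-58.28, 71.71], [-173.87, 95.51], [-174.79, -0.11], [-173.66, 173.66]. Speed limits (degrees/s): [136.94, 136.94, 172.46, 180, 180, 180].

### API

Orientations are given as [roll, pitch, yaw] about the fixed x, y, z axes, in that order (R = Rz(yaw) Ry(pitch) Rx(roll)).
In Python, from plant import ctrl gives the robot as it stands.
- The arm moves only by the tool move_arm, never from a script. Its argument "increments" is a list of rows, each a list of 2 entries, a list of its own where there are three numbers: the shift along the world's x, y, z in mm, then the turn about the world's z in rad. A call has exactly 8 rows; each row shifts and turns the pose as measured when the row begins; what a row does not reach is not made up. A row lasts 1/10 s, in which the tool goes at most 50 mm and 8.59 degrees, less where a joint would pass 70% of its speed; a pose out of reach is approached as far as the arm can. A call with a gripper value outside its range is refused whole. "jaw" is the gripper command: -1 is shut, 1 is fully open, values between are in proportion, set as the call begins (left out, the last holds). The fingers move at their own pace and stop on an object; the grip force is fixed at half the most. Time passes only in rows, so rows that do not move let the fingers close, or fill a call up. It gives the time, the measured TCP pose, the force and the opening at its end, in the units of the state.
- ctrl.get_obs(): the state, without advancing time (a new reading comes with each control period).
- ctrl.snapshot(name): name is "scene" or "side" or "wrist"; returns a dict with "color" (480x640x3 uint8, red, green, blue), "fx", "fy", "cx", "cy" (pixels), "R" (3x3) and "t" (3): a world point X has camera coordinates R X + t. Camera axes: x right, y down, z forward; pixel columns grow to the right and rows downward; lengths in m; the calibration is good to about 2 mm. A picture is of the moment at which its call begins. There is no depth.
- ctrl.close_job(): hands the job in, once; it reports no verdict.
The state is a dict: "clock": time; "joint_pos": joint angles; "qvel": joint speeds; "tau": joint torques, N m; "tool_pos": TCP position; "orientation": TCP orientation; "force": force on the tool from outside, world axes, zero at the start; "moment": the same for the moment, N m; "opening": finger opening in m.
Only numpy, scipy, OpenCV 4.12 (cv2) and the standard library are available. Lean on these libraries where they do the work, as an engineer would, in place of code of your own. Each camera call takes 0.05 s, during which the arm holds its last target.

## Working session

There is one attempt and no reset: what is moved stays moved. The work goes in short steps, Python scripts to look and compute and a tool call to move; the robot and the scene stay as the last step left them, time stands still between calls to the robot, and variables do not carry over. Pictures are saved under pics/ and viewed, and the job is handed in when it is done.

Besides the shell and the picture viewer there is one more tool, called after "Request:" by a JSON object that holds its "name" and its "arguments", one argument or row to a line. move_arm: Moves the arm, as the interface text tells. Its arguments: {"type":"object","properties":{"increments":{"type":"array","items":{"type":"array"}},"jaw":{"type":"number"}},"required":["increments"]}

```bash
ls; mkdir -p pics; cat > h.py <<'E'
import numpy as np, cv2, pickle
from plant import ctrl
def snap(n,f):
    s=ctrl.snapshot(n); pickle.dump(s,open(f'pics/{f}.pkl','wb')); cv2.imwrite(f'pics/{f}.png',s['color'][:,:,::-1]); return s
def load(f): return pickle.load(open(f'pics/{f}.pkl','rb'))
def ray(s,u,v):
    R=np.array(s['R']);t=np.array(s['t']); d=R.T@np.array([(u-s['cx'])/s['fx'],(v-s['cy'])/s['fy'],1]); return -R.T@t,d
def onz(s,u,v,z):
    o,d=ray(s,u,v); return o+d*(z-o[2])/d[2]
def proj(s,X):
    c=np.array(s['R'])@np.array(X)+np.array(s['t']); return s['fx']*c[0]/c[2]+s['cx'], s['fy']*c[1]/c[2]+s['cy']
E
python3 - <<'E'
from h import *
for n in ['scene','side','wrist']:
    s=snap(n,n+'0'); o,_=ray(s,0,0); print(n,o,s['fx'])
print(ctrl.get_obs())
E
```

```text
pics
scene [ 1.22862358 -0.01049665  0.75538045] 485.96100866847723
side [0.42148221 0.48289896 0.73549969] 468.85550889887827
wrist [ 0.67514711 -0.08354798  0.38371165] 343.5967980383835
{'clock': 0.15, 'joint_pos': array([ 1.65063558e+01,  2.05823067e+01,  6.46135558e-01, -1.40278152e-02,
       -7.01366388e+01, -1.65078218e+01]), 'qvel': array([-0.02568492, -0.18883578,  0.08364408,  0.02742905,  0.02477288,
       -0.02645991]), 'tau': array([ 1.39394037e-04, -5.83274567e+01,  2.93289685e+01,  7.00122759e+00,
        8.75052094e-03, -9.76538854e-05]), 'tool_pos': array([ 6.74628876e-01, -3.77956694e-05,  2.25838800e-01]), 'orientation': array([ 1.79926444e+02, -8.04521797e-03, -9.00062356e+01]), 'force': array([-0.02116943, -0.23251916, -0.80582411]), 'moment': array([ 0.00231988,  0.00298158, -0.00542092]), 'opening': 0.08755383769888934}
```

View pics/scene0.png

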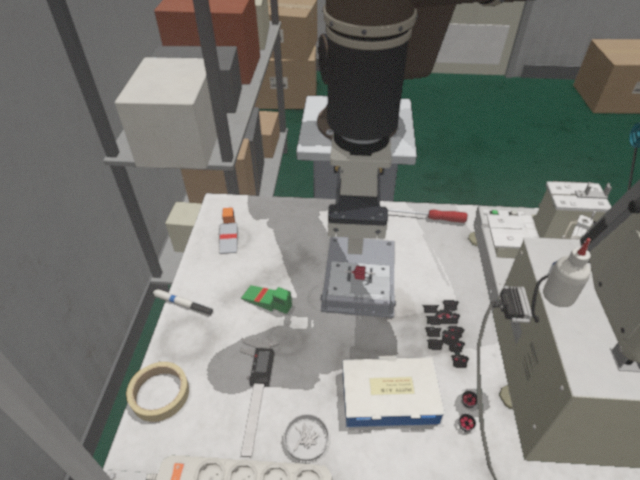

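View pics/side0.png

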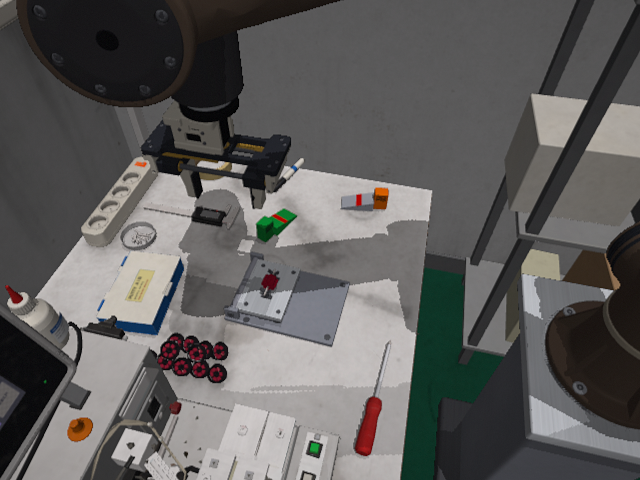

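View pics/wrist0.png

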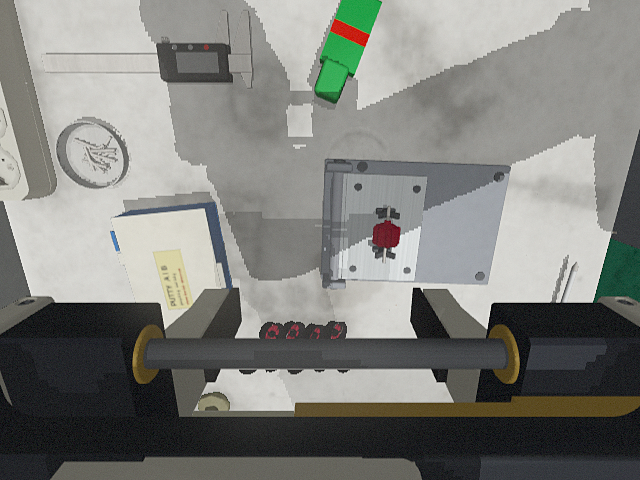

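The scene shows these candidates:
- Steel wedge with orange grip: scene (228,228), side (365,200).
- Green look-alike: scene (268,298), side (278,224). Leave it alone.
- Other orange things: power-strip switch at scene (178,472) and a cap at side (80,428).

I choose the steel one and check it in a close crop.

```bash
python3 - <<'E'
from h import *
a=load('scene0');b=load('side0')
c1=cv2.resize(a['color'][195:265,190:270],None,fx=5,fy=5,interpolation=cv2.INTER_CUBIC)
c2=cv2.resize(b['color'][175:225,330:400],None,fx=5,fy=5,interpolation=cv2.INTER_CUBIC)
im=np.zeros((350,760,3),np.uint8); im[:350,:400]=c1; im[:250,400:750]=c2
cv2.imwrite('pics/crop1.png',im[:,:,::-1])
d=cv2.resize(a['color'][225:325,310:410],None,fx=4,fy=4,interpolation=cv2.INTER_CUBIC)
e=cv2.resize(b['color'][245:350,215:360],None,fx=2.7,fy=2.7,interpolation=cv2.INTER_CUBIC)
im=np.zeros((400,800,3),np.uint8); im[:400,:400]=d; im[:e.shape[0],400:400+e.shape[1]]=e[:,:400]
cv2.imwrite('pics/crop2.png',im[:,:,::-1])
for p in [(228,215)]: print(onz(a,*p,.046))
for p in [(381,198)]: print(onz(b,*p,.03))
w=load('wrist0')
# plate corners in wrist (z=.01)
for p in [(325,159),(509,166),(489,284),(322,287)]: print(p,onz(w,*p,.01))
for p in [(327,241),(397,241),(394,314),(322,312)]: print('sc',p,onz(a,*p,.01))
E
```

```text
[ 0.4637279  -0.27122317  0.046     ]
[ 0.44802012 -0.27120085  0.03      ]
(325, 159) [ 0.67501082 -0.05527538  0.01      ]
(509, 166) [ 0.4786854  -0.04785569  0.01      ]
(489, 284) [0.47975226 0.08994818 0.01      ]
(322, 287) [0.6787472  0.09358405 0.01      ]
sc (327, 241) [ 0.49249363 -0.05421115  0.01      ]
sc (397, 241) [0.48208673 0.09652263 0.01      ]
sc (394, 314) [0.67632891 0.08372388 0.01      ]
sc (322, 312) [ 0.68097494 -0.05154221  0.01      ]
```

View pics/crop1.png

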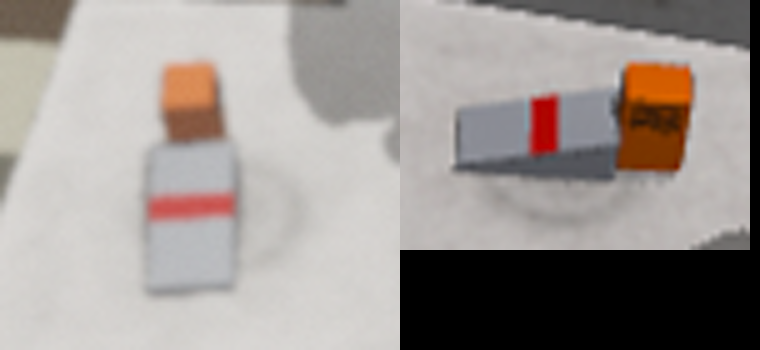

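View pics/crop2.png

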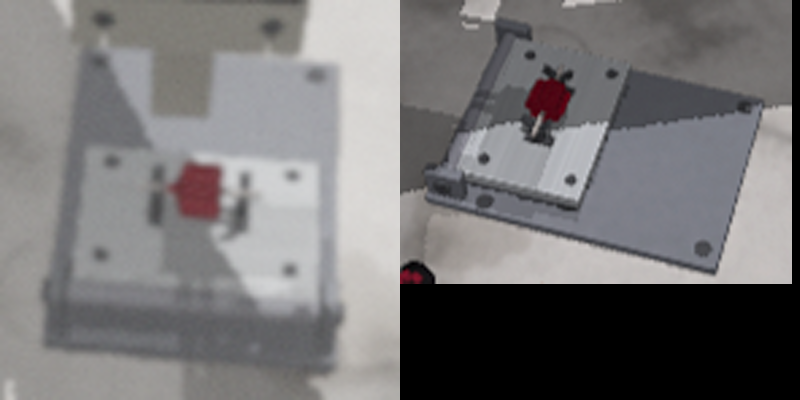

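The crop shows the steel-grey ramp with the red band and the orange grip. Its nose points to about +x, so this is the right part. Now I measure its pose.

```bash
python3 - <<'E'
from h import *
a=load('scene0');b=load('side0')
for s,off in ((a,(190,195,270,265)),(b,(330,175,400,225))):
    x0,y0,x1,y1=off; im=s['color'][y0:y1,x0:x1]; hsv=cv2.cvtColor(im,cv2.COLOR_RGB2HSV)
    m=((hsv[...,0]>=5)&(hsv[...,0]<=18)&(hsv[...,1]>130)).astype(np.uint8)
    top=m*(hsv[...,2]>200).astype(np.uint8)
    for nm,mm in(('all',m),('top',top)):
        c=max(cv2.findContours(mm,0,2)[0],key=cv2.contourArea); M=cv2.moments(c)
        u,v=M['m10']/M['m00']+x0,M['m01']/M['m00']+y0
        print(nm,cv2.boundingRect(c),(u,v),'z46',onz(s,u,v,.046)[:2],'z23',onz(s,u,v,.023)[:2])
    r=((hsv[...,1]>130)&((hsv[...,0]<5)|(hsv[...,0]>170))).astype(np.uint8)
    c=max(cv2.findContours(r,0,2)[0],key=cv2.contourArea); M=cv2.moments(c)
    u,v=M['m10']/M['m00']+x0,M['m01']/M['m00']+y0
    print('band',(u,v),onz(s,u,v,.0153)); 
# nose top corners z=5mm
for p in [(147,290),(233,288)]: print('nose',onz(a,190+p[0]/5,195+p[1]/5,.004))
for p in [(57,108),(57,165)]: print('nose side',onz(b,330+p[0]/5,175+p[1]/5,.005))
E
```

```text
all (33, 13, 10, 13) (227.59876543209876, 213.84979423868313) z46 [ 0.46012061 -0.27286167] z23 [ 0.4352037  -0.28136825]
top (33, 13, 9, 8) (227.15555555555557, 211.93703703703704) z46 [ 0.45404824 -0.27511725] z23 [ 0.42893445 -0.28369695]
band (227.0, 235.85714285714286) [ 0.49701047 -0.27076872  0.0153    ]
all (43, 13, 16, 21) (380.42023082145283, 197.94365241004752) z46 [ 0.44864311 -0.2539696 ] z23 [ 0.44954913 -0.27854971]
top (46, 13, 12, 7) (381.4298245614035, 191.17543859649123) z46 [ 0.44954959 -0.27541335] z23 [ 0.45048585 -0.30070877]
band (358.5082508250825, 199.84818481848185) [ 0.4961187 -0.2689321  0.0153   ]
nose [ 0.53803473 -0.28002835  0.004     ]
nose [ 0.53437218 -0.24386518  0.004     ]
nose side [ 0.53650789 -0.28066749  0.005     ]
nose side [ 0.5293613  -0.24505182  0.005     ]
```

```bash
python3 - <<'E'
from h import *
a=load('scene0');b=load('side0')
def tri(p,q):
    o1,d1=ray(a,*p);o2,d2=ray(b,*q)
    A=np.stack([d1,-d2],1);k,r,_,_=np.linalg.lstsq(A,o2-o1,rcond=None)
    return (o1+k[0]*d1+o2+k[1]*d2)/2,np.linalg.norm(o1+k[0]*d1-o2-k[1]*d2)
print(tri((235,165),(519,228)),tri((112,156),(517,212)))
im=np.hstack([cv2.resize(a['color'][0:240,80:320],(400,400)),cv2.resize(b['color'][80:320,400:640],(400,400))])
cv2.imwrite('pics/shelf.png',im[:,:,::-1])
E
```

```text
(array([ 0.12663432, -0.34180362, -0.06528313]), np.float64(0.014109512704737096)) (array([ 0.0271998 , -0.70468079, -0.21414281]), np.float64(0.1836937581110471))
```

View pics/shelf.png

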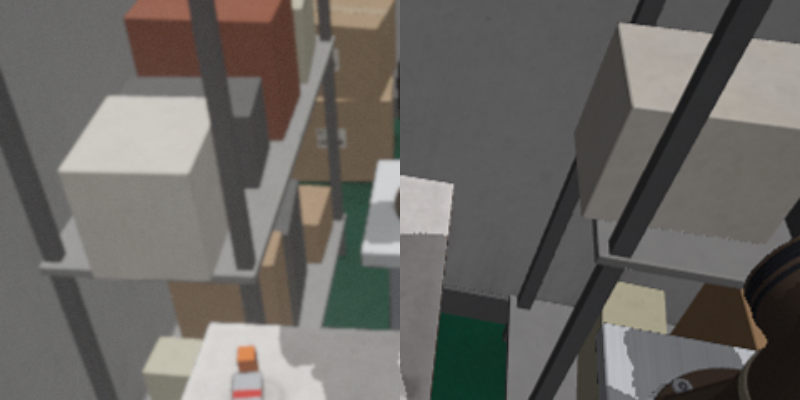

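The shelf post is at about x 0.13, y -0.34, clear of the path. The wedge's grip is at about (0.452, -0.275), with yaw about 8°. I move to hover over it, turning about 98°.

Request:
{"name": "move_arm", "arguments": {
  "increments": [
    [[-18,-23,0],0.14],
    [[-18,-23,0],0.14],
    [[-18,-23,0],0.14],
    [[-18,-23,0],0.14],
    [[-18,-23,0],0.14],
    [[-18,-23,0],0.14],
    [[-18,-23,0],0.14],
    [[-18,-23,0],0.14]
  ],
  "jaw": 1
}}

```text
clock: 0.95
tool_pos: [0.5251, -0.1869, 0.2217]
orientation: [179.7, 0.1, -23.2]
force: [0.2, 0.1, 0.1]
opening: 0.088
```

Request:
{"name": "move_arm", "arguments": {
  "increments": [
    [[-15,-18,0],0.13],
    [[-15,-18,0],0.13],
    [[-15,-18,0],0.13],
    [[-15,-18,0],0.13],
    [[-10,-12,0],0.03],
    [[0,0,0],0],
    [[0,0,0],0],
    [[0,0,0],0]
  ]
}}

```text
clock: 1.75
tool_pos: [0.4483, -0.2758, 0.2209]
orientation: [179.7, 0.2, 9.6]
force: [0.4, 0.8, -0.4]
opening: 0.0876
```

```bash
python3 - <<'E'
from h import *
s=snap('wrist','wrist1'); o=ctrl.get_obs(); print(o['tool_pos'],o['orientation'],o['force'])
E
```

```text
[ 0.44843688 -0.27565508  0.22083652] [179.71793206   0.24590768   9.65963441] [-0.30619985  0.64659213  0.22699133]
```

View pics/wrist1.png

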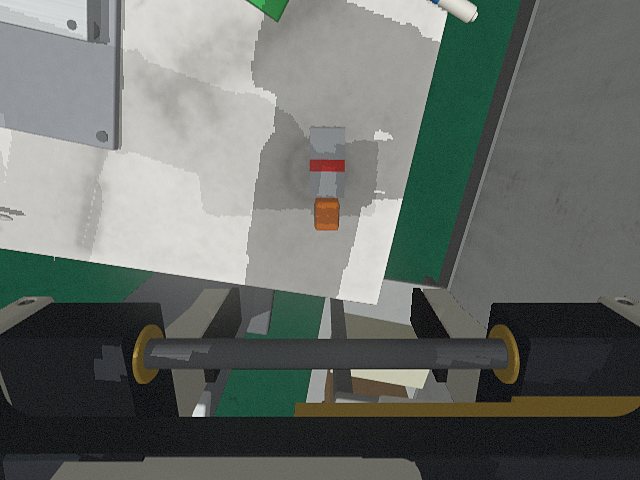

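The wedge stands upright in the wrist view: grip top at (327,213), band at (327,166), nose edge at about y=127. So it is lined up with the tool to about 1°.

```bash
python3 - <<'E'
from h import *
s=load('wrist1'); hsv=cv2.cvtColor(s['color'],cv2.COLOR_RGB2HSV); x0,y0=280,110
h=hsv[110:245,280:370]
m=((h[...,0]>=5)&(h[...,0]<=18)&(h[...,1]>130)).astype(np.uint8)
top=m*(h[...,2]>175).astype(np.uint8)
r=((h[...,1]>150)&((h[...,0]<5)|(h[...,0]>170))).astype(np.uint8)
for nm,mm in(('all',m),('top',top),('band',r)):
    c=max(cv2.findContours(mm,0,2)[0],key=cv2.contourArea); rr=cv2.minAreaRect(c); x,y,w,hh=cv2.boundingRect(c)
    u,v=x0+x+(w-1)/2,y0+y+(hh-1)/2
    print(nm,(u,v,w,hh),rr, onz(s,u,v,.046 if nm!='band' else .0153))
    if nm=='band':
        print([onz(s,x0+x-.5,v,.0153),onz(s,x0+x+w-.5,v,.0153)])
    if nm!='band':
        # edges at top z
        print('front/back', onz(s,u,y0+y-.5,.046),onz(s,u,y0+y+hh-.5,.046))
for p in [(310,127),(344.5,127)]: print('nose',onz(s,*p,.004))
cv2.imwrite('pics/c3.png',cv2.resize(s['color'][110:245,280:370],None,fx=4,fy=4)[:,:,::-1])
E
```

```text
all (326.5, 213.5, 24, 32) ((46.5, 103.5), (31.0, 23.0), 90.0) [ 0.45499595 -0.27531679  0.046     ]
front/back [ 0.47076821 -0.2726299   0.046     ] [ 0.43874365 -0.27808545  0.046     ]
top (327.0, 215.0, 1, 1) ((47.0, 105.0), (0.0, 0.0), 0.0) [ 0.45357538 -0.27606216  0.046     ]
front/back [ 0.45407679 -0.27597651  0.046     ] [ 0.4530735 -0.2761479  0.046    ]
band (327.0, 165.0, 35, 11) ((47.0, 55.0), (10.0, 34.0), 90.0) [ 0.49861742 -0.26863547  0.0153    ]
[array([ 0.49559898, -0.25077107,  0.0153    ]), array([ 0.50163719, -0.28650774,  0.0153    ])]
nose [ 0.53251643 -0.2451388   0.004     ]
nose [ 0.53846741 -0.28026229  0.004     ]
```

View pics/c3.png

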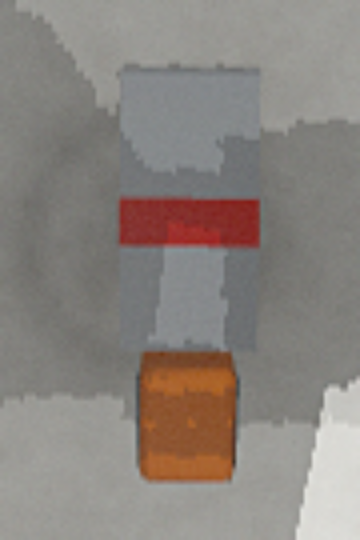

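Request:
{"name": "move_arm", "arguments": {
  "increments": [
    [[4,-1,-30],0],
    [[0,0,-30],0],
    [[0,0,-30],0],
    [[0,0,-30],0],
    [[0,0,-30],0],
    [[0,0,-20],0],
    [[0,0,-10],0],
    [[0,0,0],0]
  ]
}}

```text
clock: 2.6
tool_pos: [0.4576, -0.273, 0.036]
orientation: [179.6, -0.0, 9.9]
force: [-0.4, 0.1, 0.8]
opening: 0.0876
```

Request:
{"name": "move_arm", "arguments": {
  "increments": [
    [[-3,-2,-8],0],
    [[-1,-1,-8],0],
    [[0,0,-5],0],
    [[0,0,0],0],
    [[0,0,0],0],
    [[0,0,0],0],
    [[0,0,0],0],
    [[0,0,0],0]
  ]
}}

```text
clock: 3.4
tool_pos: [0.4566, -0.2768, 0.0172]
orientation: [179.4, -0.4, 9.9]
force: [-0.1, -0.1, 0.2]
opening: 0.0877
```

```bash
python3 - <<'E'
from h import *
s=snap('wrist','wrist2'); o=ctrl.get_obs(); print(o['tool_pos'],o['orientation'],o['force'])
E
```

```text
[ 0.45661755 -0.27677841  0.01723212] [179.39885876  -0.37754493   9.92119708] [-0.87074711  0.0393749   0.77036446]
```

View pics/wrist2.png

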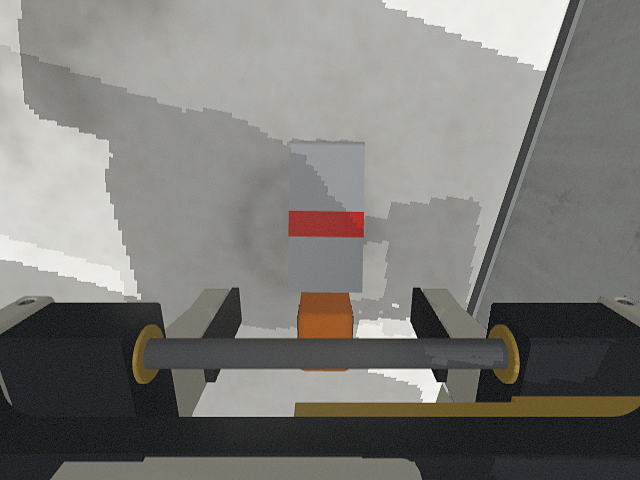

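The grip sits between the open fingers at (326,330) and is centred to about 1 mm. I lower 6 mm, move back 4 mm and close.

Request:
{"name": "move_arm", "arguments": {
  "increments": [
    [[-4,0,-5],0],
    [[-1,0,-3],0],
    [[0,0,0],0],
    [[0,0,0],0],
    [[0,0,0],0],
    [[0,0,0],0],
    [[0,0,0],0],
    [[0,0,0],0]
  ]
}}

```text
clock: 4.25
tool_pos: [0.4511, -0.2768, 0.0085]
orientation: [179.4, -0.4, 9.9]
force: [0.0, 0.9, -0.0]
opening: 0.0877
```

Request:
{"name": "move_arm", "arguments": {
  "increments": [
    [[0,0,0],0],
    [[0,0,0],0],
    [[0,0,0],0],
    [[0,0,0],0],
    [[0,0,0],0],
    [[0,0,0],0],
    [[0,0,0],0],
    [[0,0,0],0]
  ],
  "jaw": -1
}}

```text
clock: 5.05
tool_pos: [0.4513, -0.2768, 0.0087]
orientation: [179.4, -0.4, 9.9]
force: [-0.7, -0.2, 0.4]
opening: 0.0293
```

```bash
python3 - <<'E'
from h import *
s=snap('wrist','wrist3'); o=ctrl.get_obs(); print(o['tool_pos'],o['orientation'],o['force'],o['opening'])
E
```

```text
[ 0.45129933 -0.27676402  0.00869398] [179.39286759  -0.39634734   9.92564422] [ 0.46423725 -1.25966416 -0.27995154] 0.02536666653938274
```

View pics/wrist3.png

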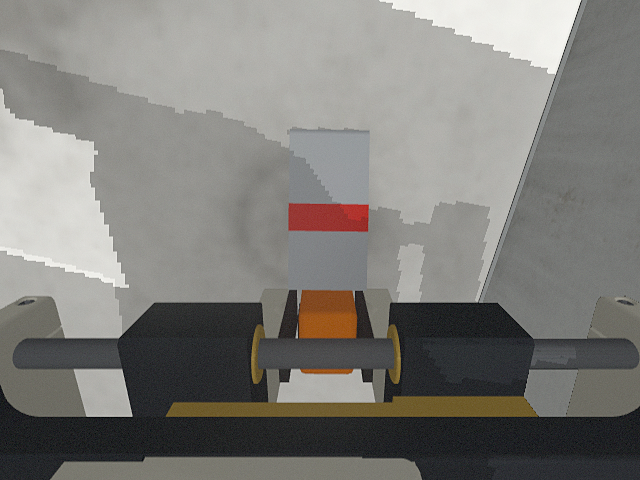

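The fingers are closing onto the grip and the opening is already 25 mm. I let them finish, then lift.

Request:
{"name": "move_arm", "arguments": {
  "increments": [
    [[0,0,0],0],
    [[0,0,0],0],
    [[0,0,0],0],
    [[0,0,0],0],
    [[0,0,10],0],
    [[0,0,15],0],
    [[0,0,15],0],
    [[0,0,15],0]
  ]
}}

```text
clock: 5.9
tool_pos: [0.4483, -0.276, 0.0642]
orientation: [179.6, -0.0, 9.9]
force: [-0.2, 1.1, -2.1]
opening: 0.0239
```

```bash
python3 - <<'E'
from h import *
s=snap('wrist','wrist4'); o=ctrl.get_obs(); print(o['tool_pos'],o['orientation'],o['force'],o['opening'])
E
```

```text
[ 0.44984367 -0.27653158  0.06686028] [179.45596939  -0.21059315   9.92475153] [ 1.44992223 -0.93600741  0.78767619] 0.023723947025947014
```

View pics/wrist4.png

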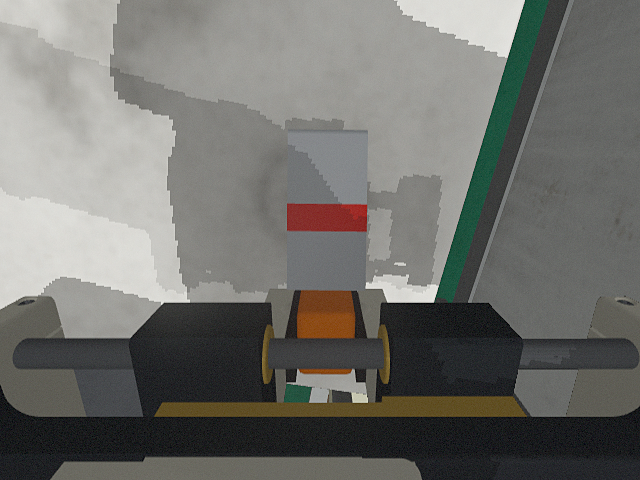

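The wedge is held, with the nose still at row 130 in the tool view. I carry it up and over to in front of the fixture and turn it straight.

Request:
{"name": "move_arm", "arguments": {
  "increments": [
    [[0,15,25],-0.02],
    [[0,37,25],-0.022],
    [[0,37,10],-0.022],
    [[0,37,0],-0.022],
    [[0,37,0],-0.022],
    [[0,37,0],-0.022],
    [[0,37,0],-0.022],
    [[0,35,0],-0.022]
  ]
}}

```text
clock: 6.75
tool_pos: [0.4476, 0.0019, 0.132]
orientation: [179.6, -0.5, -0.9]
force: [0.4, -0.3, -1.0]
opening: 0.0238
```

Request:
{"name": "move_arm", "arguments": {
  "increments": [
    [[0,5,0],0],
    [[0,0,0],0],
    [[0,0,0],0],
    [[0,0,0],0],
    [[0,0,0],0],
    [[0,0,0],0],
    [[0,0,0],0],
    [[0,0,0],0]
  ]
}}

```text
clock: 7.55
tool_pos: [0.4467, 0.007, 0.1323]
orientation: [179.6, -0.4, -0.9]
force: [0.3, 0.3, -0.6]
opening: 0.024
```

```bash
python3 - <<'E'
from h import *
for n in('wrist','scene','side'): s=snap(n,n+'5')
o=ctrl.get_obs(); print(o['tool_pos'],o['orientation'],o['force'],o['opening'])
E
```

```text
[0.44672286 0.00723893 0.13232677] [179.62722416  -0.44426611  -0.84591315] [ 0.15462525 -0.20825285 -1.9097606 ] 0.02388554369854266
```

View pics/wrist5.png

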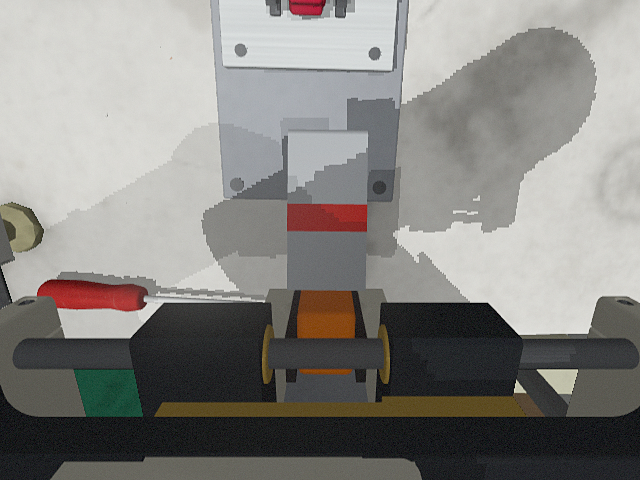

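View pics/side5.png

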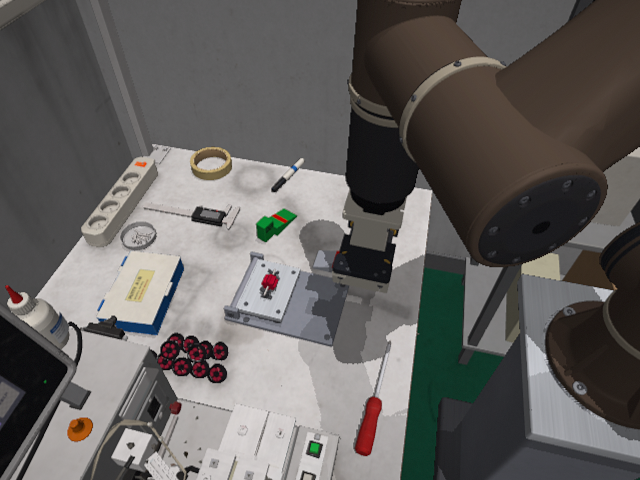

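The wrist view shows the cradle's front edge at about (223,67)–(393,71), plate screws at (237,184) and (379,187), the wedge nose at (288–368,130) and the plate's side edges. I fit these more exactly.

```bash
python3 - <<'E'
from h import *
s=load('wrist5')
g=cv2.cvtColor(s['color'],cv2.COLOR_RGB2GRAY)
cv2.imwrite('pics/c5.png',cv2.resize(s['color'][40:215,205:410],None,fx=3.4,fy=3.4,interpolation=cv2.INTER_CUBIC)[:,:,::-1])
# dark holes centroids
for n,(x,y) in {'cr1':(240,50),'cr2':(375,54),'p1':(237,184),'p2':(379,187)}.items():
    w=g[y-10:y+11,x-10:x+11].astype(float); print(n,w.min(),np.median(w))
    m=(w<(w.min()+np.median(w))/2); yy,xx=np.nonzero(m); u,v=x-10+xx.mean(),y-10+yy.mean()
    print((u,v),onz(s,u,v,.032 if n[0]=='c' else .01))
E
```

```text
cr1 104.0 215.0
(np.float64(240.3548387096774), np.float64(49.83870967741935)) [0.584922   0.06237224 0.032     ]
cr2 87.0 214.0
(np.float64(374.35537190082647), np.float64(53.12396694214876)) [ 0.581649   -0.02750459  0.032     ]
p1 73.0 152.0
(np.float64(241.34722222222223), np.float64(188.48611111111111)) [0.48902868 0.07533771 0.01      ]
p2 49.0 88.0
(np.float64(378.9928057553957), np.float64(187.0863309352518)) [ 0.48829451 -0.0369612   0.01      ]
```

View pics/c5.png

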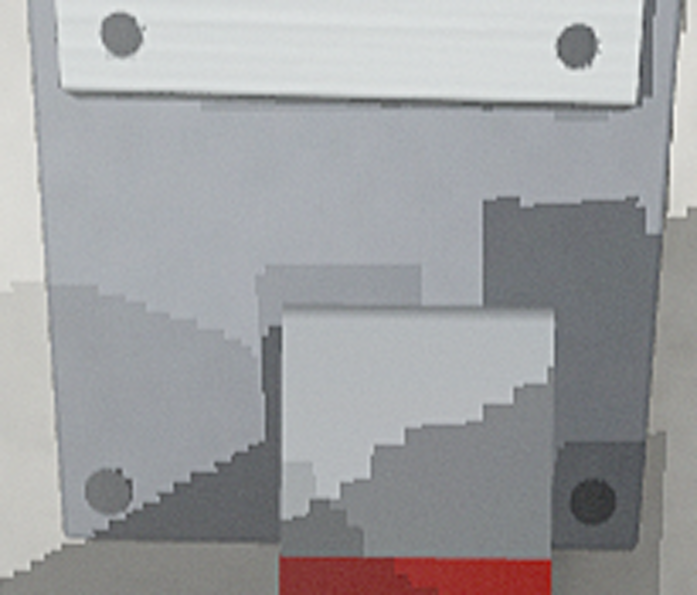

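```bash
python3 - <<'E'
from h import *
s=load('wrist5'); o=np.array([.44672,.00724,.1323])
P={}
for n,(u,v),z in [('cr1',(122,35),.032),('cr2',(577,46),.032),('e1',(67,91),.032),('e2',(636,101),.032),('p1',(109,491),.01),('p2',(593,501),.01),('f1',(65,534),.01),('f2',(637,548),.01)]:
    P[n]=onz(s,205+u/3.4,40+v/3.4,z)
for a,b in [('cr1','cr2'),('e1','e2'),('p1','p2'),('f1','f2')]:
    m=(P[a]+P[b])/2; d=P[a]-P[b]; print(a,b,m.round(4),np.linalg.norm(d).round(4),'yaw',np.degrees(np.arctan2(-d[0],d[1])).round(2))
# wedge nose top corners; height of wedge bottom = TCP z-.0087, nose top +5 => 
zb=o[2]-.0087; 
A=onz(s,205+281/3.4,40+312/3.4,zb+.005);B=onz(s,205+555/3.4,40+312/3.4,zb+.005)
print('nose',A,B,(A+B)/2)
for y,h in((557,)*2,): pass
C=onz(s,205+281/3.4,40+557/3.4,zb+13.68e-3);D=onz(s,205+550/3.4,40+557/3.4,zb+13.68e-3); print('band',C,D)
a=load('scene5'); cv2.imwrite('pics/c6.png',cv2.resize(a['color'][190:330,300:420],None,fx=4,fy=4,interpolation=cv2.INTER_CUBIC)[:,:,::-1])
E
```

```text
cr1 cr2 [0.583  0.0171 0.032 ] 0.0898 yaw -2.07
e1 e2 [0.5731 0.017  0.032 ] 0.1138 yaw -1.76
p1 p2 [0.4902 0.0206 0.01  ] 0.1159 yaw -2.13
f1 f2 [0.4794 0.0209 0.01  ] 0.1386 yaw -2.38
nose [0.5315714  0.02376567 0.1286    ] [ 0.53100106 -0.01245131  0.1286    ] [0.53128623 0.00565718 0.1286    ]
band [0.50051488 0.02443454 0.13728   ] [ 0.4999067  -0.01138484  0.13728   ]
```

View pics/c6.png

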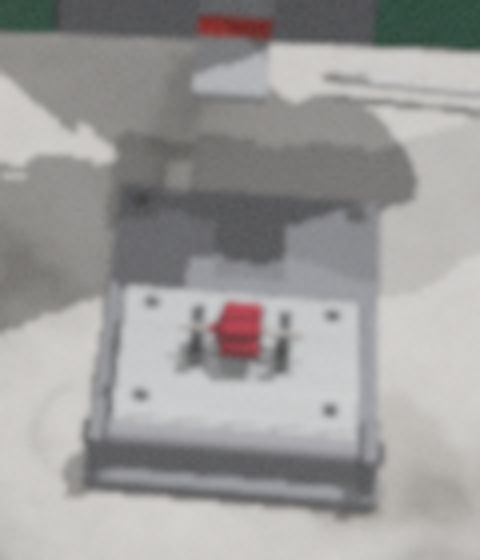

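The checks agree: plate width 139 of 140 mm, cradle 114 of 116 mm, lip-to-front 94 of 95 mm. The fixture's yaw is about -2.15°, the lip is at (0.5731, 0.0170), and the wedge nose is 85 mm ahead of the TCP on the tool's centre line. The set-down target is TCP (0.478, 0.0206), which puts the nose 10 mm short of the lip.

Request:
{"name": "move_arm", "arguments": {
  "increments": [
    [[6,4,-12],-0.01],
    [[6,4,-18],-0.012],
    [[5,4,-18],0],
    [[5,2,-18],0],
    [[2,0,-12],0],
    [[0,0,-6],0],
    [[0,0,0],0],
    [[0,0,0],0]
  ]
}}

```text
clock: 8.5
tool_pos: [0.473, 0.0225, 0.0467]
orientation: [179.7, -0.6, -2.1]
force: [0.4, -0.2, -1.3]
opening: 0.0238
```

Request:
{"name": "move_arm", "arguments": {
  "increments": [
    [[3,-1,-8],0],
    [[2,-1,-8],0],
    [[0,0,-6],0],
    [[0,0,-2],0],
    [[0,0,0],0],
    [[0,0,0],0],
    [[0,0,0],0],
    [[0,0,0],0]
  ]
}}

```text
clock: 9.3
tool_pos: [0.4795, 0.0207, 0.0225]
orientation: [179.8, -0.8, -2.1]
force: [-0.3, 0.0, -1.8]
opening: 0.0237
```

```bash
python3 - <<'E'
from h import *
s=snap('wrist','wrist7');b=snap('side','side7')
o=ctrl.get_obs(); print(o['tool_pos'],o['orientation'],o['force'],o['opening'])
e=cv2.resize(b['color'][230:350,215:395],None,fx=4,fy=4,interpolation=cv2.INTER_CUBIC); cv2.imwrite('pics/c7.png',e[:,:,::-1])
E
```

```text
[0.47949513 0.02070621 0.02249902] [179.77345923  -0.82552993  -2.07057908] [-0.56160978 -1.13830371 -1.72617332] 0.023947037462149264
```

View pics/wrist7.png

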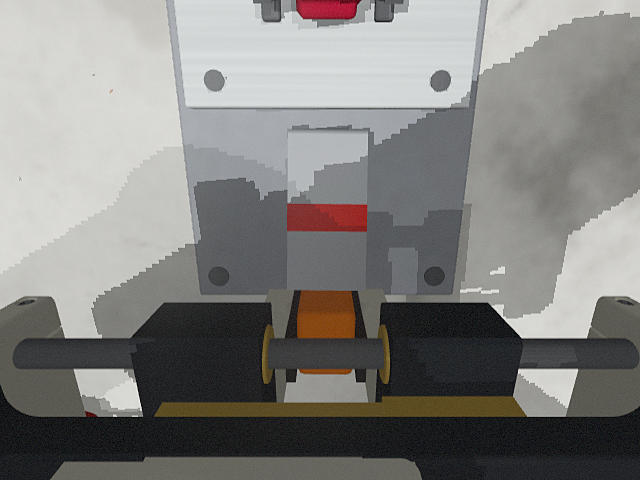

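View pics/c7.png

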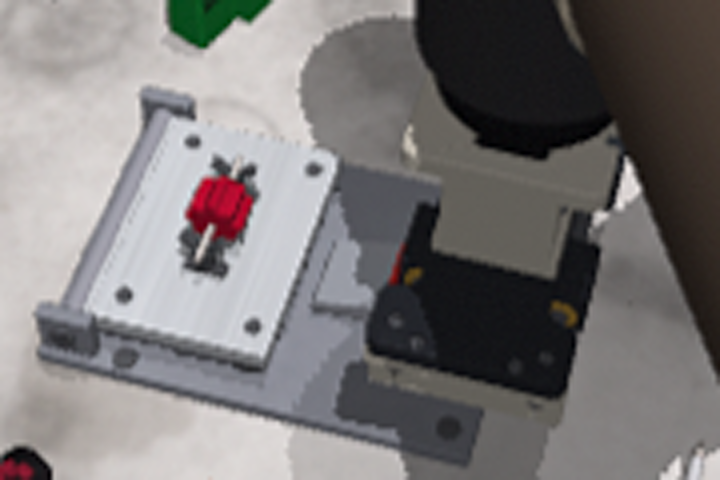

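The wedge is square in front of the edge: edge centre at column 327, wedge centre at 327.5, and the edge is level in the picture. About 4 mm are left to the plate, so I lower to contact.

Request:
{"name": "move_arm", "arguments": {
  "increments": [
    [[0,0,-2],0],
    [[0,0,-1],0],
    [[0,0,-1],0],
    [[0,0,0],0],
    [[0,0,0],0],
    [[0,0,0],0],
    [[0,0,0],0],
    [[0,0,0],0]
  ]
}}

```text
clock: 10.2
tool_pos: [0.4798, 0.0209, 0.0186]
orientation: [179.8, -0.9, -2.1]
force: [0.3, -0.1, -1.4]
opening: 0.0238
```

Request:
{"name": "move_arm", "arguments": {
  "increments": [
    [[0,0,-1],0],
    [[0,0,0],0],
    [[0,0,0],0],
    [[0,0,0],0],
    [[0,0,0],0],
    [[0,0,0],0],
    [[0,0,0],0],
    [[0,0,0],0]
  ]
}}

```text
clock: 11.0
tool_pos: [0.4799, 0.0209, 0.0186]
orientation: [179.8, -0.9, -2.0]
force: [-0.6, 0.1, 0.3]
opening: 0.0234
```

```bash
python3 - <<'E'
from h import *
o=ctrl.get_obs(); print(o['tool_pos'],o['orientation'],o['force'],o['moment'],o['opening'])
E
```

```text
[0.4799474  0.02093358 0.01856754] [179.78809772  -0.89532703  -2.02460579] [-0.55170367  0.07688359  0.33398669] [-0.02202485  0.3765208  -0.02500572] 0.023374897949409428
```

Request:
{"name": "move_arm", "arguments": {
  "increments": [
    [[0,0,-2],0],
    [[0,0,0],0],
    [[0,0,0],0],
    [[0,0,0],0],
    [[0,0,0],0],
    [[0,0,0],0],
    [[0,0,0],0],
    [[0,0,0],0]
  ]
}}

```text
clock: 11.8
tool_pos: [0.4804, 0.0209, 0.0183]
orientation: [179.8, -0.9, -2.0]
force: [-0.5, -0.1, 0.6]
opening: 0.0236
```

```bash
python3 - <<'E'
from h import *
o=ctrl.get_obs(); print(o['tool_pos'],o['orientation'],o['force'],o['moment'],o['opening'])
s=snap('wrist','wrist8'); cv2.imwrite('pics/c8.png',cv2.resize(s['color'][80:300,170:490],None,fx=2.4,fy=2.4)[:,:,::-1])
E
```

```text
[0.48035572 0.02087021 0.018293  ] [179.76204672  -0.93878584  -1.97679993] [-0.4734843  -0.0670054   0.60991339] [0.00695411 0.49155849 0.03262808] 0.023645657416409574
```

View pics/c8.png

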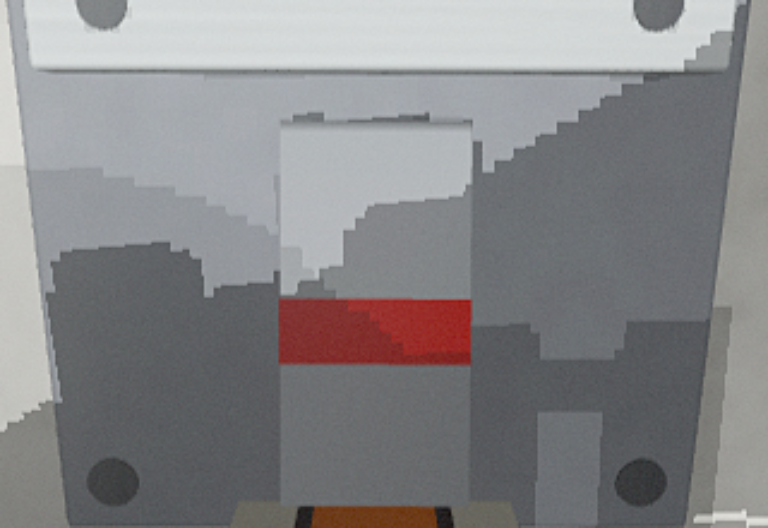

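The wedge has set down: its weight is off the tool. It is about 0.7 mm left of centre and 0.4° off against the edge, so I take that out with a small turn while starting the push, pressing lightly down.

Request:
{"name": "move_arm", "arguments": {
  "increments": [
    [[2,0,-1],-0.004],
    [[4,0,-1],-0.003],
    [[4,-0.2,-1],0],
    [[4,-0.2,-1],0],
    [[4,-0.2,-1],0],
    [[3,-0.1,-1],0],
    [[2,0,-1],0],
    [[1,0,-1],0]
  ]
}}

```text
clock: 12.65
tool_pos: [0.4886, 0.018, 0.0178]
orientation: [179.5, 0.3, -2.4]
force: [-10.5, 3.3, 17.4]
opening: 0.0242
```

```bash
python3 - <<'E'
from h import *
o=ctrl.get_obs(); print(o['tool_pos'],o['orientation'],o['force'],o['moment'],o['opening'])
s=snap('wrist','wrist9'); cv2.imwrite('pics/c9.png',cv2.resize(s['color'][80:300,170:490],None,fx=2.4,fy=2.4)[:,:,::-1])
E
```

```text
[0.4885673  0.01799812 0.01781799] [179.45342216   0.3271217   -2.3823133 ] [-10.45183641   3.30432921  17.42773258] [1.3050392  3.1974585  0.19711651] 0.02422172059699478
```

View pics/c9.png

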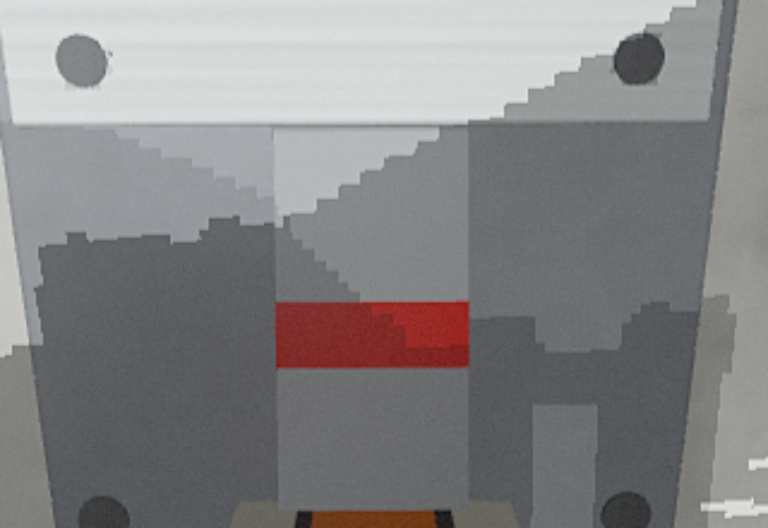

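I pressed too hard: 17 N down, and the wedge went 2 mm to the right and moved only 8 mm forward. I unload, shift back left and straighten before going on.

Request:
{"name": "move_arm", "arguments": {
  "increments": [
    [[0,0,0.5],0],
    [[-1,0.8,0.5],0.003],
    [[0,0.8,0],0],
    [[0,0.6,0],0],
    [[0,0,0],0],
    [[0,0,0],0],
    [[0,0,0],0],
    [[0,0,0],0]
  ]
}}

```text
clock: 13.5
tool_pos: [0.4873, 0.0204, 0.0183]
orientation: [179.4, 0.4, -2.2]
force: [0.4, 0.5, -1.7]
opening: 0.0243
```

```bash
python3 - <<'E'
from h import *
o=ctrl.get_obs(); print(o['tool_pos'],o['orientation'],o['force'],o['moment'],o['opening'])
s=snap('wrist','wrist10'); cv2.imwrite('pics/c10.png',cv2.resize(s['color'][80:300,170:490],None,fx=2.4,fy=2.4)[:,:,::-1])
E
```

```text
[0.48727781 0.02035333 0.01825776] [179.4450138    0.36452772  -2.21202769] [ 0.37086875  0.50960721 -1.71466457] [-0.07748296  0.05097433  0.00520699] 0.024283924203466912
```

View pics/c10.png

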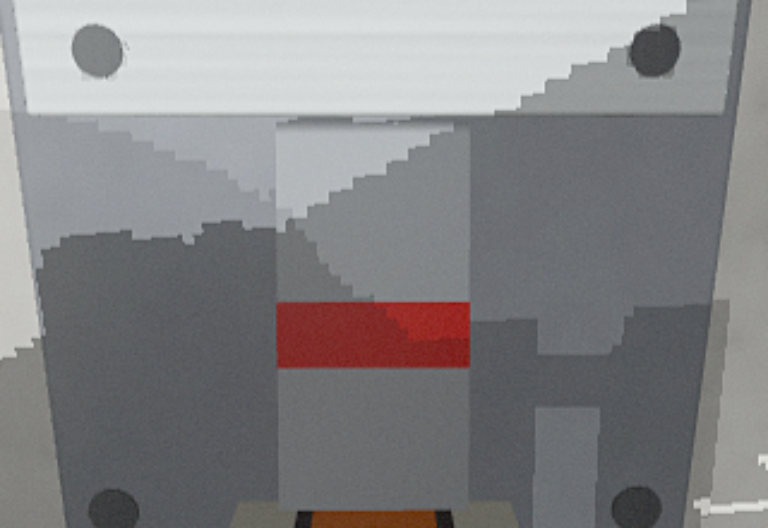

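It is centred again: edge centre and wedge centre agree to about 0.5 mm, and the edge is level to 0.1°. I push forward without pressing down.

Request:
{"name": "move_arm", "arguments": {
  "increments": [
    [[3,-0.1,0],0],
    [[3,-0.1,0],0],
    [[3,-0.1,0],0],
    [[3,-0.1,0],0],
    [[3,-0.1,0],0],
    [[3,-0.1,0],0],
    [[0,0,0],0],
    [[0,0,0],0]
  ]
}}

```text
clock: 14.35
tool_pos: [0.5074, 0.0197, 0.0182]
orientation: [179.4, 0.4, -2.2]
force: [-0.8, 0.8, -0.7]
opening: 0.0237
```

```bash
python3 - <<'E'
from h import *
o=ctrl.get_obs(); print(o['tool_pos'],o['orientation'],o['force'],o['moment'],o['opening'])
s=snap('wrist','wrist11'); cv2.imwrite('pics/c11.png',cv2.resize(s['color'][80:300,170:490],None,fx=2.4,fy=2.4)[:,:,::-1])
E
```

```text
[0.50739643 0.01970161 0.01819973] [179.44707104   0.35164677  -2.22098723] [-0.76386434  0.83534554 -0.68345816] [-0.08900528  0.13845573  0.04240188] 0.02374284071431417
```

View pics/c11.png

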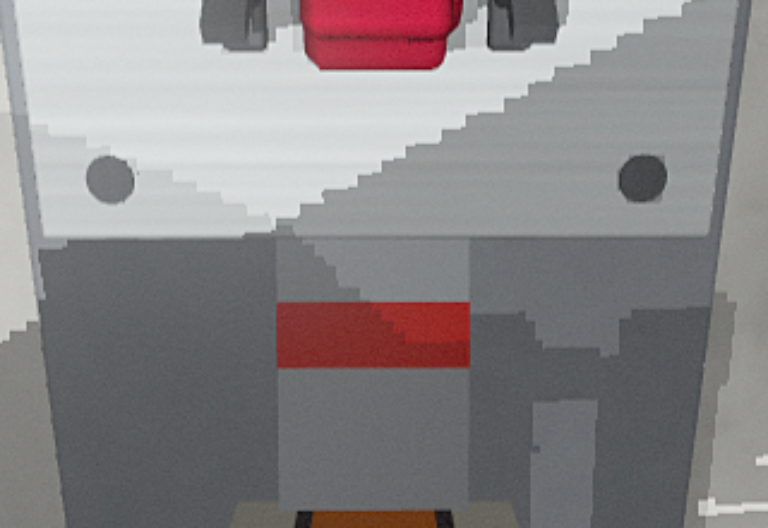

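The wedge is in 20 mm with almost no force and well centred. Contact should come after about 7 mm more.

Request:
{"name": "move_arm", "arguments": {
  "increments": [
    [[3,-0.1,0],0],
    [[3,-0.1,0],0],
    [[3,-0.1,0],0],
    [[2,-0.1,0],0],
    [[0,0,0],0],
    [[0,0,0],0],
    [[0,0,0],0],
    [[0,0,0],0]
  ]
}}

```text
clock: 15.2
tool_pos: [0.5153, 0.0187, 0.0183]
orientation: [179.4, 0.7, -2.2]
force: [-2.9, 0.5, 1.1]
opening: 0.0242
```

```bash
python3 - <<'E'
from h import *
o=ctrl.get_obs(); print(o['tool_pos'],o['orientation'],o['force'],o['moment'],o['opening'])
s=snap('wrist','wrist12'); cv2.imwrite('pics/c12.png',cv2.resize(s['color'][80:300,170:490],None,fx=2.4,fy=2.4)[:,:,::-1])
E
```

```text
[0.51532633 0.01869127 0.01826785] [179.37295465   0.71857206  -2.23430968] [-2.85662052  0.50027455  1.13793407] [0.35052756 0.60944232 0.03033601] 0.02419049471813736
```

View pics/c12.png

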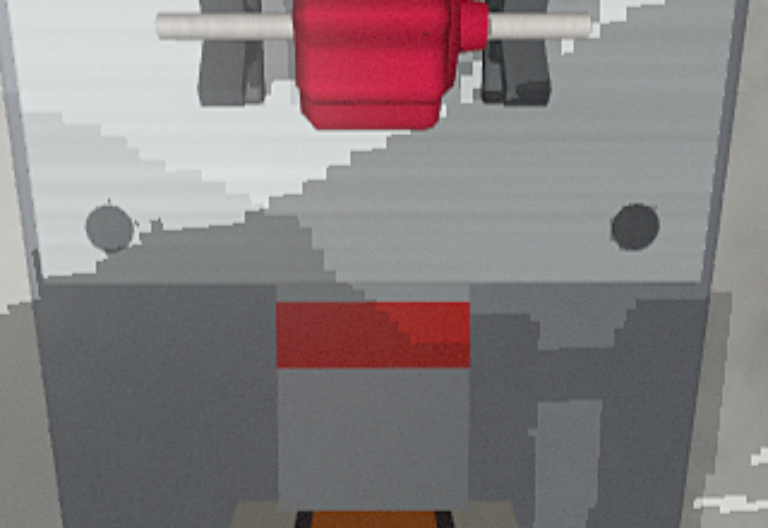

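Contact at about 27 mm past the edge, as expected, with -2.9 N. I push on for about 10 mm to give the lift.

Request:
{"name": "move_arm", "arguments": {
  "increments": [
    [[3,0,0],0],
    [[3,0,0],0],
    [[3,0,0],0],
    [[3,0,0],0],
    [[2,0,0],0],
    [[2,0,0],0],
    [[0,0,0],0],
    [[0,0,0],0]
  ]
}}

```text
clock: 16.05
tool_pos: [0.5202, 0.0165, 0.0184]
orientation: [179.1, 1.8, -2.3]
force: [-1.5, 0.1, -1.3]
opening: 0.0236
```

```bash
python3 - <<'E'
from h import *
o=ctrl.get_obs(); print(o['tool_pos'],o['orientation'],o['force'],o['moment'],o['opening'])
s=snap('wrist','wrist13'); cv2.imwrite('pics/c13.png',cv2.resize(s['color'][80:300,170:490],None,fx=2.4,fy=2.4)[:,:,::-1])
E
```

```text
[0.52021828 0.01647818 0.01836869] [179.11573535   1.7998147   -2.3321552 ] [-1.46647717  0.09824595 -1.27410031] [0.20446344 0.34929142 0.04623712] 0.023641875392349836
```

View pics/c13.png

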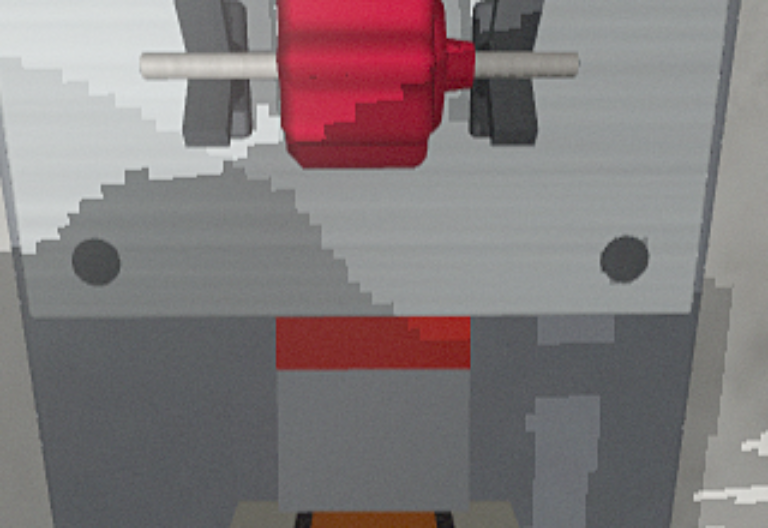

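The lip now stands at the front part of the band, so the lift is beginning. The wedge has drifted about 2 mm right and the tool pitched to 1.8° under load. I check flatness in the side views.

```bash
python3 - <<'E'
from h import *
b=snap('side','side13');a=snap('scene','scene13')
im=np.hstack([cv2.resize(b['color'][240:350,220:370],(450,330),interpolation=cv2.INTER_CUBIC),cv2.resize(a['color'][220:330,310:410],(350,385),interpolation=cv2.INTER_CUBIC)[:330]])
cv2.imwrite('pics/c14.png',im[:,:,::-1])
# wrist-based cradle front edge: width of edge tells height
s=load('wrist13')
for e in [((32,316),(692,313))]:
    u=[(170+p[0]/2.4,80+p[1]/2.4) for p in e]
    for z in (.032,.034,.036):
        A,B=onz(s,*u[0],z),onz(s,*u[1],z); print(z,A,B,np.linalg.norm(A-B))
E
```

```text
0.032 [0.57570385 0.07563542 0.032     ] [ 0.57105907 -0.04084143  0.032     ] 0.11656942016861499
0.034 [0.5761898  0.07479833 0.034     ] [ 0.57161062 -0.0400335   0.034     ] 0.11492309108228459
0.036 [0.57667576 0.07396123 0.036     ] [ 0.57216217 -0.03922557  0.036     ] 0.1132767619959542
```

View pics/c14.png

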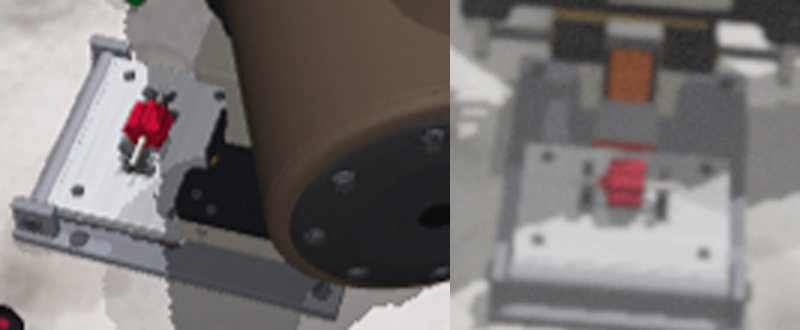

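```bash
python3 - <<'E'
from h import *
for f in ('wrist4','wrist5','wrist9','wrist10','wrist12','wrist13'):
    s=load(f); p=s['color'].astype(float)
    v0=222 if f!='wrist13' else 224
    r=[]
    for v in range(220,229):
        row=p[v,:,0]-(p[v,:,1]+p[v,:,2])/2; x=np.arange(640); 
        sel=(x>260)&(x<400); rr=np.where(sel,row,0); mx=np.median(rr[300:350])
        i=np.nonzero(rr>mx/2)[0]; l,rg=i[0],i[-1]
        L=l-(rr[l]-mx/2)/(rr[l]-rr[l-1]); R=rg+(rr[rg]-mx/2)/(rr[rg]-rr[rg+1]); r.append((L,R))
    r=np.mean(r,0); print(f,r,r[1]-r[0],'depth',s['fx']*.036/(r[1]-r[0]), 'center z26:',onz(s,r.mean(),224,.0253))
    # column: band rows
    col=p[:,327,0]-(p[:,327,1]+p[:,327,2])/2; j=np.nonzero(col[190:250]>60)[0]+190; print('  rows',j[0],j[-1])
E
```

```text
wrist4 [286.50028723 366.44374521] 79.94345797774241 depth 0.1547279169838472 center z26: [ 0.48052788 -0.27016443  0.0253    ]
  rows 204 230
wrist5 [286.52260703 366.54656895] 80.02396191766678 depth 0.15457226101987098 center z26: [0.46191295 0.00640283 0.0253    ]
  rows 204 230
wrist9 [284.49564301 365.07839095] 80.58274793851228 depth 0.15350040853434527 center z26: [0.53358852 0.01767879 0.0253    ]
  rows 206 232
wrist10 [284.75864321 365.37142412] 80.6127809080379 depth 0.15344322066612198 center z26: [0.53217665 0.02005526 0.0253    ]
  rows 206 232
wrist12 [284.67976113 365.39914404] 80.71938290798715 depth 0.15324057597766705 center z26: [0.56033508 0.01836057 0.0253    ]
  rows 206 232
wrist13 [284.51998472 365.50184197] 80.98185725068964 depth 0.15274390029226534 center z26: [0.5655815  0.01617531 0.0253    ]
  rows 212 232
```

The band's apparent width shows the wedge turned about 2.4° in the grip relative to the tool, so it has stayed flat on the plate. It needs about 6 mm more push, and I add a little +y against the drift.

Request:
{"name": "move_arm", "arguments": {
  "increments": [
    [[3,0.6,0],0],
    [[3,0.6,0],0],
    [[3,0.6,0],0],
    [[3,0.6,0],0],
    [[3,0.6,0],0],
    [[2,0.5,0],0],
    [[0,0,0],0],
    [[0,0,0],0]
  ]
}}

```text
clock: 17.0
tool_pos: [0.5226, 0.0161, 0.0182]
orientation: [178.7, 3.3, -2.5]
force: [-1.7, 1.0, -0.6]
opening: 0.0239
```

```bash
python3 - <<'E'
from h import *
o=ctrl.get_obs(); print(o['tool_pos'],o['orientation'],o['force'],o['moment'],o['opening'])
s=snap('wrist','wrist15'); cv2.imwrite('pics/c15.png',cv2.resize(s['color'][80:300,170:490],None,fx=2.4,fy=2.4)[:,:,::-1])
E
```

```text
[0.52261152 0.01607531 0.0182174 ] [178.69032977   3.27529652  -2.54815107] [-1.73590666  1.01237624 -0.56958375] [0.3599961  0.52575856 0.03791919] 0.02389559497077014
```

View pics/c15.png

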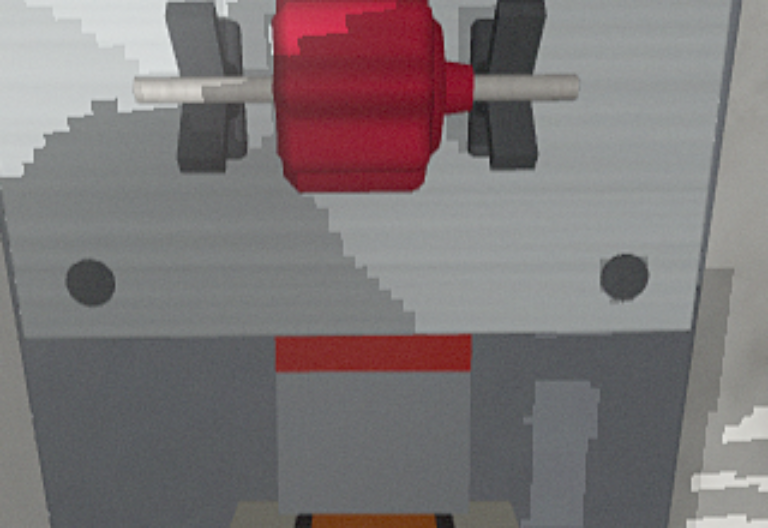

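The rotor is still in place. By the visible red (6.7 mm left), the edge is about 35 mm behind the nose, so the lift is about 2.4 mm. It needs about 2 mm more, which I give in fewer, larger rows to limit the tilt, with a small turn back.

Request:
{"name": "move_arm", "arguments": {
  "increments": [
    [[5,0.8,0],0.004],
    [[5,0.8,0],0.003],
    [[0,0,0],0],
    [[0,0,0],0],
    [[0,0,0],0],
    [[0,0,0],0],
    [[0,0,0],0],
    [[0,0,0],0]
  ]
}}

```text
clock: 17.85
tool_pos: [0.5271, 0.0155, 0.018]
orientation: [178.5, 3.9, -2.2]
force: [-3.2, 0.9, 2.7]
opening: 0.0235
```

```bash
python3 - <<'E'
from h import *
o=ctrl.get_obs(); print(o['tool_pos'],o['orientation'],o['force'],o['moment'],o['opening'])
s=snap('wrist','wrist16'); cv2.imwrite('pics/c16.png',cv2.resize(s['color'][80:300,170:490],None,fx=2.4,fy=2.4)[:,:,::-1])
E
```

```text
[0.52713296 0.01553312 0.01795005] [178.47344296   3.88022943  -2.23233558] [-3.20256126  0.93181026  2.71664368] [ 0.46841324  0.79482729 -0.02289217] 0.023460838933212994
```

View pics/c16.png

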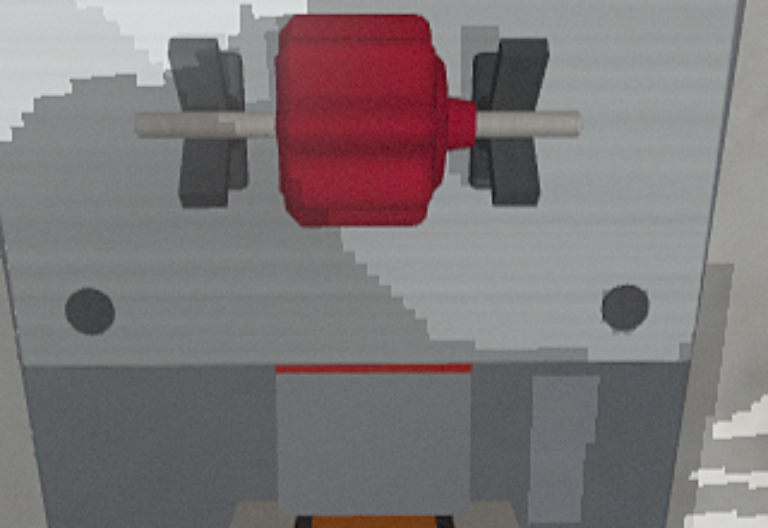

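```bash
python3 - <<'E'
from h import *
for f,vb,ve in (('wrist13',368.5,315),('wrist15',371,333.5),('wrist16',373.5,364.5)):
    s=load(f); o,_=ray(s,0,0)
    xb=onz(s,325.5,80+vb/2.4,.0269); 
    for dz in (.0015,.003,.004):
        xe=onz(s,325.5,80+ve/2.4,.032+dz); d=44-1000*(xe[0]-xb[0]); print(f,'cam',o.round(4),'xb',xb[:2].round(4),'edge x',xe[0].round(4),'d',d.round(1),'lift',(.2714*(d-26)).round(2))
s=load('wrist16')
l=170+(275+471)/4.8; 
for z in(.035,.036):
    A=onz(s,170+22/2.4,80+366/2.4,z);B=onz(s,170+691/2.4,80+362.5/2.4,z);print('edge',A,B,np.linalg.norm(A-B),(A+B)/2)
print('wedge',onz(s,l,80+373.5/2.4,.0269))
a=snap('scene','scene16');b=snap('side','side16')
for n in('scene','side'):
  q=load(n+'16'); q0=load(n+'0')
im=np.hstack([cv2.resize(b['color'][240:350,220:370],(450,330),interpolation=cv2.INTER_CUBIC),cv2.resize(a['color'][220:330,310:410],(350,385),interpolation=cv2.INTER_CUBIC)[:330]])
cv2.imwrite('pics/c17.png',im[:,:,::-1])
E
```

```text
wrist13 cam [0.6101 0.0164 0.1736] xb [0.5616 0.0161] edge x 0.5736 d 32.0 lift 1.62
wrist13 cam [0.6101 0.0164 0.1736] xb [0.5616 0.0161] edge x 0.574 d 31.6 lift 1.52
wrist13 cam [0.6101 0.0164 0.1736] xb [0.5616 0.0161] edge x 0.5743 d 31.3 lift 1.45
wrist15 cam [0.6165 0.0166 0.1711] xb [0.5641 0.0156] edge x 0.5735 d 34.7 lift 2.35
wrist15 cam [0.6165 0.0166 0.1711] xb [0.5641 0.0156] edge x 0.5739 d 34.2 lift 2.22
wrist15 cam [0.6165 0.0166 0.1711] xb [0.5641 0.0156] edge x 0.5743 d 33.9 lift 2.14
wrist16 cam [0.6227 0.0171 0.1698] xb [0.5685 0.0154] edge x 0.5727 d 39.8 lift 3.75
wrist16 cam [0.6227 0.0171 0.1698] xb [0.5685 0.0154] edge x 0.5733 d 39.3 lift 3.6
wrist16 cam [0.6227 0.0171 0.1698] xb [0.5685 0.0154] edge x 0.5736 d 38.9 lift 3.5
edge [0.57584034 0.07582663 0.035     ] [ 0.57100123 -0.04038954  0.035     ] 0.11631687298907001 [0.57342079 0.01771854 0.035     ]
edge [0.5761878  0.07539084 0.036     ] [ 0.5713846  -0.03996306  0.036     ] 0.11545385623022641 [0.5737862  0.01771389 0.036     ]
wedge [0.568522   0.01542789 0.0269    ]
```

View pics/c17.png

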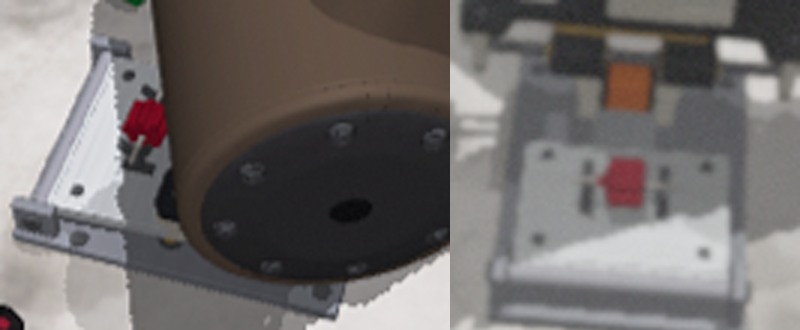

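Lift reads about 3.5 mm by two ways (ramp position 39 mm, edge width 116 mm), slightly over the 3 mm wanted, with the wedge 2 mm right of middle. I ease it back about 2 mm and slightly left.

Request:
{"name": "move_arm", "arguments": {
  "increments": [
    [[-3,1.5,0],0],
    [[0,0,0],0],
    [[0,0,0],0],
    [[0,0,0],0],
    [[0,0,0],0],
    [[0,0,0],0],
    [[0,0,0],0],
    [[0,0,0],0]
  ]
}}

```text
clock: 18.8
tool_pos: [0.5247, 0.0172, 0.0179]
orientation: [178.5, 3.8, -2.3]
force: [-1.0, 0.9, 1.0]
opening: 0.0241
```

```bash
cat > m.py <<'E'
from h import *
import sys
f=sys.argv[1]
o=ctrl.get_obs(); print(o['clock'],o['tool_pos'],o['orientation'],o['force'],o['moment'],o['opening'])
s=snap('wrist',f); cv2.imwrite(f'pics/z{f}.png',cv2.resize(s['color'][80:300,170:490],None,fx=2.4,fy=2.4)[:,:,::-1])
p=s['color'].astype(float); row=p[:,:,0]-(p[:,:,1]+p[:,:,2])/2
r=[]
col=row[:,300:350].mean(1); j=np.nonzero(col[215:260]>50)[0]+215; print('band rows',j[0],j[-1],col[j[0]-1:j[-1]+2].round(0))
v=(j[0]+j[-1])//2; rr=row[v]; mx=np.median(rr[300:350]); i=np.nonzero((rr>mx/2)&(np.abs(np.arange(640)-325)<60))[0]
L=i[0]-(rr[i[0]]-mx/2)/(rr[i[0]]-rr[i[0]-1]); R=i[-1]+(rr[i[-1]]-mx/2)/(rr[i[-1]]-rr[i[-1]+1])
print('band w',R-L,'depth',s['fx']*.036/(R-L),'mid',(L+R)/2)
E
python3 m.py wrist17
```

```text
18.8 [0.52473553 0.01717918 0.01788583] [178.48668875   3.80372492  -2.25609618] [-0.9528581   0.91925884  1.00884995] [ 0.34374116  0.35711222 -0.03792722] 0.024090115197444924
band rows 226 234 [13. 92. 89. 85. 86. 85. 86. 85. 89. 87. 35.]
band w 82.00174759115811 depth 0.15084415994465405 mid 325.364797846212
```

View pics/zwrist17.png

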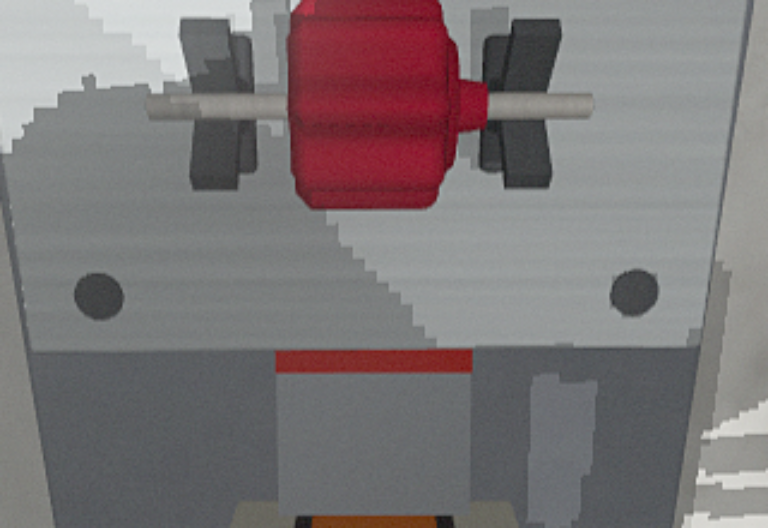

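```bash
python3 - <<'E'
from h import *
s=load('wrist17')
xb=onz(s,325.4,235.4,.0269)
for dz in (.0025,.003,.0035):
    xe=onz(s,325.4,225.7,.032+dz); d=44-1000*(xe[0]-xb[0]); A=onz(s,170+32/2.4,80+350.5/2.4,.032+dz);B=onz(s,170+700/2.4,80+346.5/2.4,.032+dz)
    print('d',d.round(1),'lift',(.2714*(d-26)).round(2),'w',np.linalg.norm(A-B).round(4),'mid',((A+B)/2).round(4))
print('wedge',xb)
a=snap('scene','scene17'); b=snap('side','side17')
o=ctrl.get_obs(); print(o['tool_pos'],o['force'])
cv2.imwrite('pics/c18.png',np.hstack([cv2.resize(q['color'],(400,300),interpolation=cv2.INTER_AREA) for q in(a,b)])[:,:,::-1])
E
```

```text
d 36.8 lift 2.94 w 0.1158 mid [0.5736 0.0176 0.0345]
d 36.7 lift 2.89 w 0.1154 mid [0.5738 0.0176 0.035 ]
d 36.5 lift 2.85 w 0.1149 mid [0.574  0.0176 0.0355]
wedge [0.56620421 0.01706709 0.0269    ]
[0.52471457 0.0171907  0.01790186] [-1.13811064  0.1284197   1.16293882]
```

View pics/c18.png

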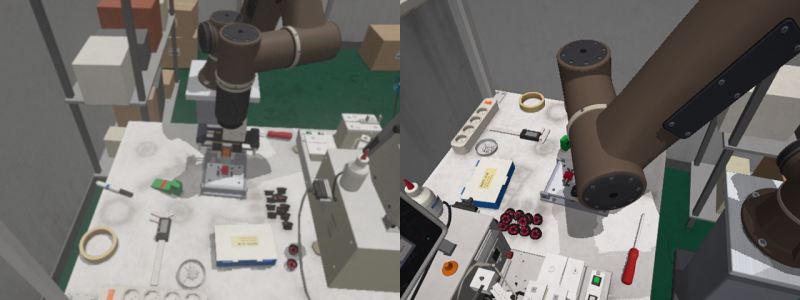

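The lift is about 2.9 mm, with the edge 36.7 mm behind the nose and so over the band. The wedge is within 1 mm of the middle and still gripped, the rotor is in its vees, and nothing else has moved. I hand in.

```bash
python3 - <<'E'
from h import *
print(ctrl.close_job()); o=ctrl.get_obs(); print(o['tool_pos'],o['force'],o['opening'])
E
```

```text
the job is handed in; nothing more can be done
None
the job is handed in; nothing more can be done
```

The levelling wedge is under the middle of the cradle's front edge and lifts it about 2.9 mm. The gripper still holds it, and I handed the job in at about 19 s of the 48 s allowed. I gripped the wedge by its orange grip, set it on the base plate in front of the cradle and pushed it in nose first.

**Last checks**
- **Lift:** the edge stands about 36.7 mm behind the nose, over the red band. That is about 2.9 mm, worked out from the ramp position; the edge's apparent width in the wrist view fits this roughly.
- **Position:** the wedge is within about 1 mm of the middle, and its direction matches the fixture to about 0.2°.
- **Other items:** the rotor lies in its vee supports, and nothing else on the bench looked moved in the last pictures.
- **Forces:** the last reading was about 1 N, and the highest I read was about 20 N, early in the push.

**What did not go cleanly**
- **Sideways slip:** an early push pressed down too hard and moved the wedge about 2 mm to the right, so I unloaded and straightened it.
- **Overshoot:** the lift reached about 3.6 mm at first, with the wedge again about 2 mm right. I eased it back about 2.4 mm and slightly left.
- **Tool tilt:** the tool ended tilted about 4° because it gave way under the push. The wedge turned in the grip by about the same amount, so it appears to lie flat. I inferred that from the band's apparent width; the arm blocked a direct side view.

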